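# Lock the yellow packet guide with the flat screwdriver

### The arm

A 6-joint arm with a two-finger parallel gripper is mounted at the origin on the work surface. World frame = base frame: x ahead of the robot, y to its left, z up, the work surface at z = 0. Lengths are in m, angles in rad, forces in N, time in s.
With the tool pointing down it reaches from about 0.375 to 0.9 m from the base axis. Payload 3.1 kg.
Tool frame: the origin (TCP) lies at the very end of the fingers, on their centre line; the grasp point (between the pads) lies 19 mm behind it; z points along the fingers, y is the direction in which the jaws open and shut (so a half turn about z gives the same grasp; the last joint's range is limited). The gripper opens to 85 mm and grips with 20 to 120 N. Pads are 22 mm wide; open, the fingers measure 114 mm over their backs; the gripper's body (76 mm by 85 mm) begins 54 mm behind the grasp point. The pads swing forward as they close: fully open they stand 13 mm farther back than shut.
Start: joints at [-1.296, 0.527, 1.433, -0, 1.181, -0.178], TCP at [0.274, -0.562, 0.231] pointing down, gripper open.
Joint ranges: [-3.08, 3.08], [-0.75, 2.2], [0.22, 2.44], [-1.43, 4.57], [0, 2.65], [-2.85, 2.85]. Speed limits (rad/s): [2.79, 2.79, 3.14, 3.14, 3.14, 3.14].

### API

Orientations are given as a unit quaternion [x, y, z, w].
In Python, from station import manip gives the robot as it stands.
- The arm moves only by the tool send_rows, never from a script. Its argument "motion" is a list of rows, each an object with "gripper": the finger opening in mm, from 0 to 85.4; "travel": the shift along the tool's x, y, z in mm, a list of three; "rotation": the turn, a rotation vector about the tool's x, y, z in degrees, a list of three. In form: [{"gripper": gripper, "travel": [x, y, z], "rotation": [ax, ay, az]}, ...]. A call has 1 to 12 rows; each row shifts and turns the commanded pose from where the row before left it, along the tool's axes as they then stand; what a row does not reach is not made up. A row lasts 1/12 s, in which the tool goes at most 41.7 mm and 7.16 degrees, less where a joint would pass 70% of its speed; a pose out of reach is approached as far as the arm can. A call is refused whole if a number of a shift passes 41.7 or a number of a turn 7.16, either way. A call with a gripper value outside its range is refused whole. The fingers move at their own pace and stop on an object; "newtons" is the grip in N (left out, the last holds). Time passes only in rows, so rows that do not move let the fingers close. It gives the time, the measured TCP pose, the force and the opening at its end, in the units of the state.
- manip.sense(): the state, without advancing time (a new reading comes with each control period).
- manip.snapshot(name): name is "scene" or "side" or "wrist"; returns the picture (420x560x3 uint8, red, green, blue); there is no depth.
- manip.calibration(name): a dict with "fx", "fy", "cx", "cy" (pixels), "cam_to_world" (4x4, takes a point from camera to world coordinates). Camera axes: x right, y down, z forward; pixel columns grow to the right and rows downward; lengths in m; the calibration is good to about 2 mm. A picture is of the moment at which its call begins: read the wrist's pose just before it. calibration takes no time and is no camera call; for the wrist camera it gives the pose at the moment of the call.
- manip.sign_off(): hands the job in, once; it reports no verdict.
The state is a dict: "t": time; "q": joint angles; "qd": joint speeds; "tau": joint torques, N m; "tcp_pos": TCP position; "tool_rot": TCP orientation; "force": force on the tool from outside, world axes, zero at the start; "ft_torque": the same for the moment, N m; "finger_gap": opening from 0.0 (shut) to 1.0 (fully open).
Only numpy, scipy, OpenCV 4.12 (cv2) and the standard library are available. Lean on these libraries where they do the work, as an engineer would, in place of code of your own. Each camera call takes 0.05 s, during which the arm holds its last target. There are 200 camera calls.

### The job

Take the red-handled flat screwdriver from its wooden stand, set its blade down into the slot of the brass lock screw on the yellow packet guide, and turn the screw clockwise until the slot points at the green marks. Leave the screwdriver standing upright in the screw, fully down with its blade in the slot, and let go. Do not turn the screw of the white guide.

Things in the scene. Friction and masses are not known exactly. Their poses are not given: they have to be found in the camera images.
- driver: Flat screwdriver, upright in a wooden stand (90 x 90 x 45 mm tall); lifts straight out. Origin: middle of the blade's lower edge; z up the shaft, x along blade width. Blade 16 (x) x 3.5 mm; black collar 50 mm across from 20 to 26 mm above origin, resting on the stand; red handle 30 x 30 mm, sides along x and y, to 96 mm. White ticks on collar, white line on top: blade direction. 0.12 kg.
- yellow_slot (a point): Top centre of the brass screw (36 mm head) in the yellow guide; x along slot, z up, turns with it. 45 mm above table, 10 mm below the yellow boss top (84 x 84 mm), in a 40 mm round recess. Slot runs right across, 11.5 mm wide at mouth, 5.5 at 5 mm depth, floor 11 mm deep. Blade fully in: collar rests on boss, driver origin 10 mm below this point, stands alone. A lower packet lane adjoins.
- yellow_screw (a joint): Turn of the yellow guide's screw, rad, growing clockwise seen from above. Starts 0 to 0.5; stops at -0.3 and 2.1. At 1.4 the slot points at the middle of two opposite green marks on the boss top, which span 1.15 to 1.65. Stiff (0.08 N m), stays where left. The blade has about 0.12 rad of play either way in the slot, so the screw follows that much late.
- white_slot_end (a point): A point on top of the white guide's screw, at one end of its slot, 16 mm from that screw's axis, 45 mm above the table. The white guide is the same as the yellow one but white; its screw must stay as it is.
Mind the look-alikes: they are no part of the job. Leave any blue, pink or turquoise look-alike of the part that bears yellow_slot alone.

How it is judged:
By the outcome, as a careful person would: the job done as asked, in the order asked, and still so for the second after the job is handed in, with the robot touching nothing.
It also fails if it takes over 45 s, if anything falls off the work surface, if the arm or the gripper's body presses on something with over 40 N, if the wrist force passes 120 N, or if a joint passes its speed limit or range.

## Working session

There is one attempt and no reset: what is moved stays moved. The work goes in short steps, Python scripts to look and compute and a tool call to move; the robot and the scene stay as the last step left them, time stands still between calls to the robot, and variables do not carry over. Pictures are saved under pics/ and viewed, about 8 in all and at most 12, crops included, and the job is handed in when it is done.

Besides the shell and the picture viewer there is one more tool, called after "Call:" as name(argument=value, ...) on one line, values as JSON. send_rows: Moves the arm, as the interface text tells. Its arguments: {"type":"object","properties":{"motion":{"type":"array","items":{"type":"object","properties":{"gripper":{"type":"number"},"travel":{"type":"array","items":{"type":"number"}},"rotation":{"type":"array","items":{"type":"number"}}}}},"newtons":{"type":"number"}},"required":["motion"]}

```bash
mkdir -p pics
cat > h.py <<'E'
from station import manip
import numpy as np, cv2
def snap(n,f):
    c=manip.calibration(n); im=np.array(manip.snapshot(n)); cv2.imwrite('pics/'+f,im[:,:,::-1]); np.save('pics/'+f[:-4]+'_T.npy',c); return im,c
def ray(c,u,v,z):
    T=np.array(c['cam_to_world']); d=T[:3,:3]@np.array([(u-c['cx'])/c['fx'],(v-c['cy'])/c['fy'],1]); o=T[:3,3]
    return o+d*(z-o[2])/d[2]
def proj(c,p):
    T=np.linalg.inv(np.array(c['cam_to_world'])); q=T[:3,:3]@np.array(p)+T[:3,3]; return c['fx']*q[0]/q[2]+c['cx'],c['fy']*q[1]/q[2]+c['cy']
E
python3 - <<'E'
from h import *
for n in ['scene','side','wrist']:
    im,c=snap(n,n+'0.png'); print(n,np.round(c['cam_to_world'],3).tolist(),c['fx'],c['cx'],c['cy'])
s=manip.sense(); print(s)
a=cv2.imread('pics/scene0.png');b=cv2.imread('pics/side0.png')
cv2.imwrite('pics/both0.png',cv2.resize(np.vstack([a,b]),None,fx=.71,fy=.71))
E
```

```text
scene [[0.535, 0.566, -0.628, 1.257], [0.844, -0.34, 0.414, -0.364], [0.02, -0.751, -0.66, 0.931], [0.0, 0.0, 0.0, 1.0]] 415.14557685802504 283.3524311492664 210.26697217605553
side [[-0.911, -0.25, 0.328, 0.003], [-0.412, 0.587, -0.697, 1.06], [-0.018, -0.77, -0.638, 0.868], [0.0, 0.0, 0.0, 1.0]] 489.64829772251886 279.05168087644626 215.176611581504
wrist [[0.439, -0.859, -0.264, 0.342], [-0.899, -0.42, -0.126, -0.527], [-0.002, 0.292, -0.956, 0.373], [0.0, 0.0, 0.0, 1.0]] 301.0943411355148 279.0928528286415 205.15447192713418
{'t': 0.15, 'q': array([-1.29547850e+00,  5.28251548e-01,  1.43357853e+00,  4.25003437e-06,
        1.18138397e+00, -1.78511831e-01]), 'qd': array([-0.00086057, -0.00402623, -0.00388152,  0.00150671,  0.00091118,
        0.00123892]), 'tau': array([ 6.93910915e-04, -4.42744696e+01, -1.78276241e+01, -2.48730439e-04,
        5.63187234e-03,  3.80910578e-06]), 'tcp_pos': array([ 0.27388223, -0.56120935,  0.23056844]), 'tool_rot': array([ 9.74364971e-01,  2.24971654e-01, -3.72618568e-05, -8.09842138e-04]), 'force': array([-0.50898007, -0.38507315, -0.51835768]), 'ft_torque': array([-0.04142469, -0.04525517,  0.00421282]), 'finger_gap': 0.9997671984625378}
```

View pics/scene0.png

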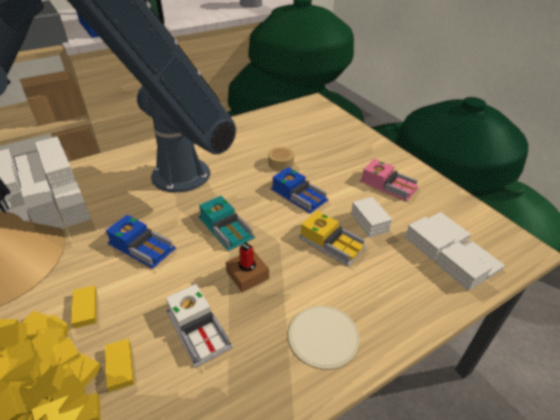

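View pics/side0.png

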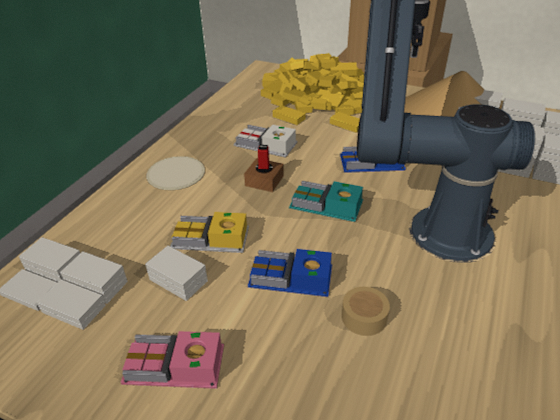

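The scene view shows the driver at about (247,257), the yellow guide boss at (320,228) and the white guide at (188,300). The side view shows the driver at (263,160), the yellow boss at (228,228) and the white guide at (280,138). Next I'll turn these pixels into positions.

Run:
```python
from h import *
s=manip.sense()
P={}
for n,rb,yb in [('scene',(230,235,265,285),(295,205,345,250)),('side',(250,140,275,175),(205,205,250,255))]:
    im=cv2.imread(f'pics/{n}0.png'); c=manip.calibration(n); h=cv2.cvtColor(im,cv2.COLOR_BGR2HSV)
    red=((h[...,0]<6)|(h[...,0]>174))&(h[...,1]>180)&(h[...,2]>90)
    yel=(abs(h[...,0].astype(int)-25)<5)&(h[...,1]>190)&(h[...,2]>150)
    for nm,m,b,z in [('drv',red,rb,.086),('yel',yel,yb,.045)]:
        k=np.zeros(red.shape,bool);k[b[1]:b[3],b[0]:b[2]]=1;ys,xs=np.where(m&k)
        print(n,nm,len(xs),xs.min(),xs.max(),ys.min(),ys.max(),ray(c,xs.mean(),ys.mean(),z).round(4))
c=manip.calibration('side');print('recess side',ray(c,228,226,.055)); print('white',ray(c,279,133,.055))
c=manip.calibration('scene');print('recess scene',ray(c,322,226,.055)); print('white',ray(c,189,301,.055))
```

```text
scene drv 201 240 253 248 267 [ 0.5654 -0.0238  0.086 ]
scene yel 472 303 344 212 249 [0.5485 0.2573 0.045 ]
side drv 181 258 267 149 168 [ 0.5542 -0.0078  0.086 ]
side yel 18 210 244 213 247 [0.5013 0.3077 0.045 ]
recess side [0.52173893 0.26254513 0.055     ]
white [ 0.59330241 -0.21025649  0.055     ]
recess scene [0.54661717 0.24832972 0.055     ]
white [ 0.59530411 -0.20787056  0.055     ]
```

Call:
send_rows(motion=[{"gripper": 85, "travel": [33, -24.3, 0], "rotation": [0, 0, 0]}, {"gripper": 85, "travel": [33, -24.3, 0], "rotation": [0, 0, 0]}, {"gripper": 85, "travel": [33, -24.3, 0], "rotation": [0, 0, 0]}, {"gripper": 85, "travel": [33, -24.3, 0], "rotation": [0, 0, 0]}, {"gripper": 85, "travel": [33, -24.3, 0], "rotation": [0, 0, 0]}, {"gripper": 85, "travel": [33, -24.3, 0], "rotation": [0, 0, 0]}, {"gripper": 85, "travel": [33, -24.3, 0], "rotation": [0, 0, 0]}, {"gripper": 85, "travel": [33, -24.3, 0], "rotation": [0, 0, 0]}, {"gripper": 85, "travel": [33, -24.3, 0], "rotation": [0, 0, 0]}, {"gripper": 85, "travel": [33, -24.3, 0], "rotation": [0, 0, 0]}, {"gripper": 85, "travel": [33, -24.3, 0], "rotation": [0, 0, 0]}, {"gripper": 85, "travel": [33, -24.3, 0], "rotation": [0, 0, 0]}])

```text
t: 1.15
tcp_pos: [0.5025, -0.124, 0.2312]
tool_rot: [0.974, 0.225, -0.0, -0.0]
force: [0.6, -0.4, 0.1]
finger_gap: 0.999
```

Call:
send_rows(motion=[{"gripper": 85, "travel": [33, -24.3, 0], "rotation": [0, 0, 0]}, {"gripper": 85, "travel": [33, -24.3, 0], "rotation": [0, 0, 0]}, {"gripper": 85, "travel": [33, -24.3, 0], "rotation": [0, 0, 0]}, {"gripper": 85, "travel": [0, 0, 0], "rotation": [0, 0, 0]}, {"gripper": 85, "travel": [0, 0, 0], "rotation": [0, 0, 0]}, {"gripper": 85, "travel": [0, 0, 0], "rotation": [0, 0, 0]}])

```text
t: 1.65
tcp_pos: [0.5586, -0.0171, 0.2309]
tool_rot: [0.974, 0.225, -0.001, 0.0]
force: [-0.0, 0.3, 0.2]
finger_gap: 0.997
```

Run:
```python
from h import *
im,c=snap('wrist','w1.png'); s=manip.sense(); print(s['t'],s['tcp_pos'],s['q'],s['tool_rot'],s['finger_gap'])
```

```text
1.7 [ 0.55844413 -0.01780776  0.23101108] [-2.31585156e-01  4.39128884e-01  1.60024875e+00 -5.96168607e-04
  1.10327512e+00  8.86225389e-01] [ 9.74429568e-01  2.24692379e-01 -5.93044527e-04  4.19877096e-06] 0.9947344793684851
```

View pics/w1.png

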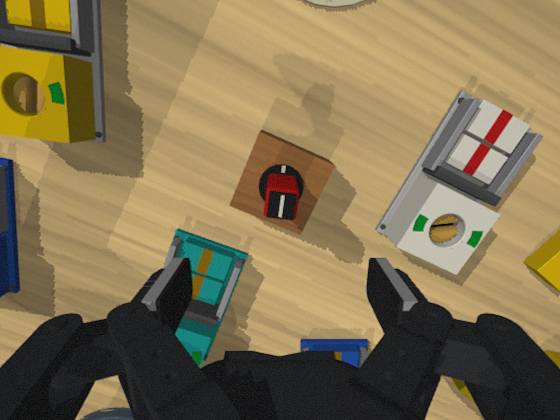

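The wrist view shows the driver top at about (281,206) with its white line close to image vertical (the tool x direction). One green mark on the yellow boss shows at (56,93), with the slot beside it at (23,95). I'll grasp with the tool turned -90° so the last joint has room for the turn.

Run:
```python
from h import *
im=cv2.imread('pics/w1.png'); c=np.load('pics/w1_T.npy',allow_pickle=True).item()
h=cv2.cvtColor(im,cv2.COLOR_BGR2HSV)
m=((h[...,1]<60)&(h[...,2]>130)).astype(np.uint8)
m[:150]=0;m[235:]=0;m[:,:255]=0;m[:,310:]=0
n,l,st,ce=cv2.connectedComponentsWithStats(m)
for i in range(1,n):
    if st[i][4]<8: continue
    ys,xs=np.where(l==i); z=.121 if ce[i][1]>190 else .051
    p=np.array([ray(c,x,y,z)[:2] for x,y in zip(xs,ys)]); d=np.linalg.svd(p-p.mean(0))[2][0]
    print(st[i],ce[i],p.mean(0).round(4),np.degrees(np.arctan2(d[1],d[0]))%180, np.ptp((p-p.mean(0))@d))
# black top
g=((h[...,2]<60)).astype(np.uint8); g[:185]=0;g[225:]=0;g[:,:262]=0;g[:,300:]=0
ys,xs=np.where(g);r=cv2.minAreaRect(np.array([ray(c,x,y,.121)[:2]*1e3 for x,y in zip(xs,ys)],np.float32));print('top',r)
# collar tick to line centre
q=manip.sense()['tool_rot'];from scipy.spatial.transform import Rotation as R
M=R.from_quat(q).as_matrix();print('toolx yaw',np.degrees(np.arctan2(M[1,0],M[0,0])));print(M.round(3))
```

```text
[281 166   5   7  24] [283.125      168.70833333] [ 0.5762 -0.0122] 11.459488026394638 0.007138770257096706
[278 195   7  22  78] [280.96153846 205.74358974] [ 0.5569 -0.0187] 18.448779152434383 0.019571316143196495
top ((559.5789794921875, -16.937530517578125), (30.99831771850586, 32.19419860839844), 26.08781623840332)
toolx yaw 25.969592374436527
[[ 0.899  0.438 -0.001]
 [ 0.438 -0.899 -0.   ]
 [-0.001 -0.    -1.   ]]
```

Call:
send_rows(motion=[{"gripper": 85, "travel": [0, 0, 0], "rotation": [0, 0, -6.875]}, {"gripper": 85, "travel": [0, 0, 0], "rotation": [0, 0, -6.875]}, {"gripper": 85, "travel": [0, 0, 0], "rotation": [0, 0, -6.875]}, {"gripper": 85, "travel": [0, 0, 0], "rotation": [0, 0, -6.875]}, {"gripper": 85, "travel": [0, 0, 0], "rotation": [0, 0, -6.875]}, {"gripper": 85, "travel": [0, 0, 0], "rotation": [0, 0, -6.875]}, {"gripper": 85, "travel": [0, 0, 0], "rotation": [0, 0, -6.875]}, {"gripper": 85, "travel": [0, 0, 0], "rotation": [0, 0, -6.875]}, {"gripper": 85, "travel": [0, 0, 0], "rotation": [0, 0, -6.875]}, {"gripper": 85, "travel": [0, 0, 0], "rotation": [0, 0, -6.875]}, {"gripper": 85, "travel": [0, 0, 0], "rotation": [0, 0, -6.875]}, {"gripper": 85, "travel": [-0.4, -1.4, 0], "rotation": [0, 0, -6.875]}])

```text
t: 2.7
tcp_pos: [0.5573, -0.0199, 0.2313]
tool_rot: [0.583, 0.812, -0.0, -0.0]
force: [0.5, -0.1, 0.3]
finger_gap: 0.997
```

Call:
send_rows(motion=[{"gripper": 85, "travel": [0, 0, 0], "rotation": [0, 0, 0]}, {"gripper": 85, "travel": [0, 0, 0], "rotation": [0, 0, 0]}, {"gripper": 85, "travel": [0, 0, 30], "rotation": [0, 0, 0]}, {"gripper": 85, "travel": [0, 0, 30], "rotation": [0, 0, 0]}, {"gripper": 85, "travel": [0, 0, 26], "rotation": [0, 0, 0]}, {"gripper": 85, "travel": [0, 0, 0], "rotation": [0, 0, 0]}, {"gripper": 85, "travel": [0, 0, 0], "rotation": [0, 0, 0]}])

```text
t: 3.28
tcp_pos: [0.5568, -0.0182, 0.1444]
tool_rot: [0.585, 0.811, -0.001, -0.002]
force: [0.1, -0.4, 0.4]
finger_gap: 0.995
```

Run:
```python
from h import *
from scipy.spatial.transform import Rotation as R
im,c=snap('wrist','w2.png'); s=manip.sense(); M=R.from_quat(s['tool_rot']).as_matrix(); print(s['t'],s['tcp_pos'],s['q'],np.degrees(np.arctan2(M[1,0],M[0,0])))
```

```text
3.3333 [ 0.55821011 -0.0183841   0.14580136] [-2.32984048e-01  5.54508134e-01  1.68172221e+00 -2.89048322e-05
  9.05055505e-01 -5.53693048e-01] 108.37629352338456
```

View pics/w2.png

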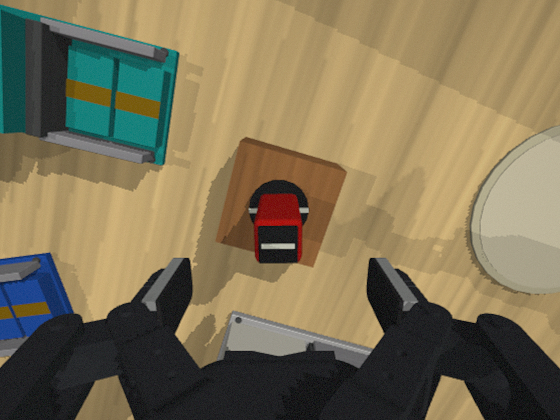

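The handle is centred between the jaws, with the white line at (278,245) running along the jaw direction. Descending to grip.

Call:
send_rows(motion=[{"gripper": 85, "travel": [0, 0, 25], "rotation": [0, 0, 0]}, {"gripper": 85, "travel": [0, 0, 25], "rotation": [0, 0, 0]}, {"gripper": 85, "travel": [0, 0, 20], "rotation": [0, 0, 0]}, {"gripper": 85, "travel": [0, 0, 0], "rotation": [0, 0, 0]}, {"gripper": 20, "travel": [0, 0, 0], "rotation": [0, 0, 0]}, {"gripper": 20, "travel": [0, 0, 0], "rotation": [0, 0, 0]}, {"gripper": 20, "travel": [0, 0, 0], "rotation": [0, 0, 0]}, {"gripper": 20, "travel": [0, 0, 0], "rotation": [0, 0, 0]}, {"gripper": 20, "travel": [0, 0, 0], "rotation": [0, 0, 0]}, {"gripper": 20, "travel": [0, 0, 0], "rotation": [0, 0, 0]}, {"gripper": 20, "travel": [0, 0, 0], "rotation": [0, 0, 0]}], newtons=70)

```text
t: 4.25
tcp_pos: [0.5588, -0.018, 0.0769]
tool_rot: [0.584, 0.812, 0.0, 0.001]
force: [0.1, 0.4, 6.2]
finger_gap: 0.342
```

Run:
```python
from h import *
s=manip.sense(); print(s['t'],s['tcp_pos'],s['finger_gap'],s['force'],s['ft_torque'])
```

```text
4.25 [ 0.55875909 -0.01799037  0.07693186] 0.342096042893625 [0.08928111 0.4191092  6.18766669] [-0.04987411  0.21087984 -0.03467481]
```

Call:
send_rows(motion=[{"gripper": 20, "travel": [0, 0, -20], "rotation": [0, 0, 0]}, {"gripper": 20, "travel": [0, 0, -30], "rotation": [0, 0, 0]}, {"gripper": 20, "travel": [0, 0, -35], "rotation": [0, 0, 0]}, {"gripper": 20, "travel": [0, 0, -35], "rotation": [0, 0, 0]}, {"gripper": 20, "travel": [34.7, 9.8, 0], "rotation": [0, 0, 0]}, {"gripper": 20, "travel": [34.7, 9.8, 0], "rotation": [0, 0, 0]}, {"gripper": 20, "travel": [34.7, 9.8, 0], "rotation": [0, 0, 0]}, {"gripper": 20, "travel": [34.7, 9.8, 0], "rotation": [0, 0, 0]}, {"gripper": 20, "travel": [34.7, 9.8, 0], "rotation": [0, 0, 0]}, {"gripper": 20, "travel": [34.7, 9.8, 0], "rotation": [0, 0, 0]}, {"gripper": 20, "travel": [0, 0, 0], "rotation": [0, 0, 0]}, {"gripper": 20, "travel": [0, 0, 0], "rotation": [0, 0, 0]}])

```text
t: 5.25
tcp_pos: [0.5468, 0.2003, 0.1955]
tool_rot: [0.583, 0.813, -0.0, 0.0]
force: [-0.1, -0.1, -1.7]
finger_gap: 0.342
```

Call:
send_rows(motion=[{"gripper": 20, "travel": [0, 0, 0], "rotation": [0, 0, 0]}, {"gripper": 20, "travel": [0, 0, 0], "rotation": [0, 0, 0]}])

```text
t: 5.42
tcp_pos: [0.5475, 0.1972, 0.1954]
tool_rot: [0.585, 0.811, -0.0, 0.0]
force: [0.3, -0.4, -2.4]
finger_gap: 0.342
```

Run:
```python
from h import *
from scipy.spatial.transform import Rotation as R
im,c=snap('wrist','w3.png'); s=manip.sense(); M=R.from_quat(s['tool_rot']).as_matrix(); print(s['t'],s['tcp_pos'],s['q'],s['finger_gap'],np.degrees(np.arctan2(M[1,0],M[0,0])),s['force'],s['ft_torque'])
```

```text
5.4667 [0.54764406 0.19697336 0.19536143] [ 1.53520854e-01  5.13514655e-01  1.57959425e+00 -3.42938330e-04
  1.04874330e+00 -1.67425095e-01] 0.3387510195542446 108.39865087275128 [-0.22211801  0.123219   -2.15145513] [-0.00605383  0.04236011  0.00927408]
```

View pics/w3.png

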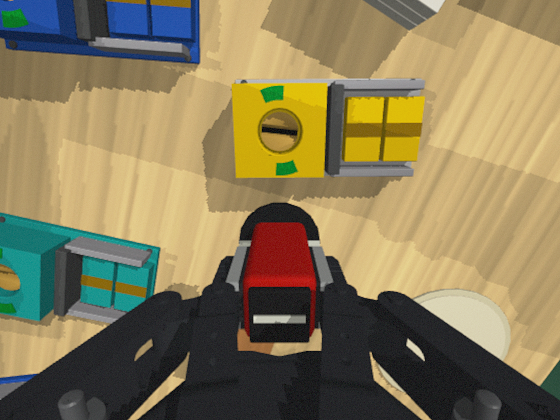

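The yellow boss is centred near (279,130), its slot is nearly horizontal in the image, and the green marks are at (272,93) and (287,168). The driver hangs straight in the jaws.

Run:
```python
from h import *
im=cv2.imread('pics/w3.png'); c=np.load('pics/w3_T.npy',allow_pickle=True).item()
h=cv2.cvtColor(im,cv2.COLOR_BGR2HSV).astype(int)
def W(m,z): ys,xs=np.where(m);return np.array([ray(c,x,y,z)[:2]*1e3 for x,y in zip(xs,ys)],np.float32)
box=np.zeros(h.shape[:2],bool);box[75:185,228:330]=1
yel=(abs(h[...,0]-25)<6)&(h[...,1]>180)&(h[...,2]>120)&box
yel=cv2.morphologyEx(yel.astype(np.uint8),cv2.MORPH_OPEN,np.ones((5,5)))>0
ys,xs=np.where(yel);print('yellow px',xs.min(),xs.max(),ys.min(),ys.max(),'rect',cv2.minAreaRect(W(yel,.055)))
gr=(h[...,0]>45)&(h[...,0]<85)&(h[...,1]>150)&box
n,l,st,ce=cv2.connectedComponentsWithStats(gr.astype(np.uint8))
G=[W(l==i,.055).mean(0) for i in range(1,n) if st[i][4]>50];print('green',G,np.mean(G,0));d=G[0]-G[1];print('green dir',np.degrees(np.arctan2(d[1],d[0]))%180)
# recess: non yellow hole inside
k=box&~yel&~gr; k[:105]=0;k[157:]=0;k[:,:252]=0;k[:,308:]=0
n,l,st,ce=cv2.connectedComponentsWithStats(k.astype(np.uint8)); i=1+st[1:,4].argmax()
p=W(l==i,.055);e=cv2.fitEllipse(cv2.convexHull(p));print('recess top',e)
dk=k&(h[...,2]<50);n,l,st,ce=cv2.connectedComponentsWithStats(dk.astype(np.uint8)); i=1+st[1:,4].argmax()
p=W(l==i,.045);print('slot',st[i],p.mean(0),cv2.minAreaRect(p)); d=np.linalg.svd(p-p.mean(0))[2][0];print('slot dir',np.degrees(np.arctan2(d[1],d[0]))%180)
cv2.imwrite('pics/w3c.png',cv2.resize(im[75:190,225:335],None,fx=5,fy=5,interpolation=2))
# driver line and ticks
w=(h[...,1]<60)&(h[...,2]>150);w[:310]=0;w[330:]=0;w[:,:248]=0;w[:,315:]=0
p=W(w,.1954-.052+.096);d=np.linalg.svd(p-p.mean(0))[2][0];print('line',p.mean(0),np.degrees(np.arctan2(d[1],d[0]))%180)
```

```text
yellow px 232 326 83 177 rect ((530.0443115234375, 253.55543518066406), (84.02835845947266, 83.46553802490234), 18.789241790771484)
green [array([513.54083, 283.4185 ], dtype=float32), array([545.9773 , 223.91402], dtype=float32)] [529.75903 253.66626]
green dir 118.595215
recess top ((529.96728515625, 254.7591094970703), (39.02579116821289, 39.423484802246094), 72.61056518554688)
slot [262 127  35   8 166] [529.4976  254.15608] ((529.4560546875, 254.112060546875), (32.65293502807617, 4.472644805908203), 12.303533554077148)
slot dir 12.376437
line [545.59076 196.03325] 19.59055
```

View pics/w3c.png

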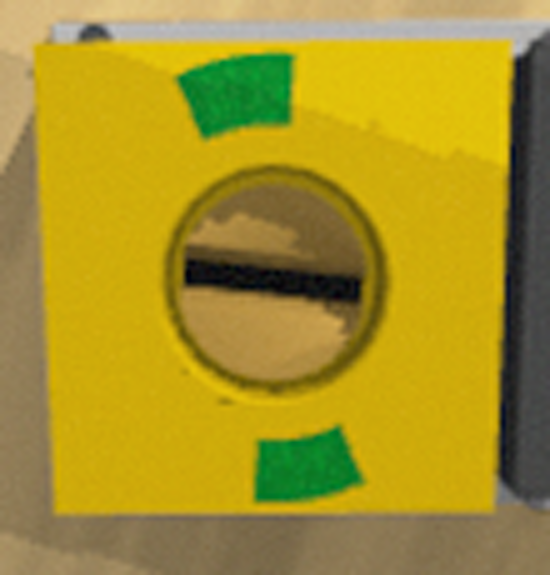

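Screw centre is (0.530, 0.254). The slot points at 12.4° and the marks at -61.4°, so about 74° clockwise remain. I'll move above the slot, align the blade and descend partway.

Call:
send_rows(motion=[{"gripper": 20, "travel": [29.9, 1, 0], "rotation": [0, 0, 0]}, {"gripper": 20, "travel": [29.9, 1, 0], "rotation": [0, 0, 0]}, {"gripper": 20, "travel": [0, 0, 0], "rotation": [0, 0, 6.5]}, {"gripper": 20, "travel": [0, 0, 30], "rotation": [0, 0, 0]}, {"gripper": 20, "travel": [0, 0, 30], "rotation": [0, 0, 0]}, {"gripper": 20, "travel": [0, 0, 15], "rotation": [0, 0, 0]}, {"gripper": 20, "travel": [0, 0, 0], "rotation": [0, 0, 0]}, {"gripper": 20, "travel": [0, 0, 0], "rotation": [0, 0, 0]}, {"gripper": 20, "travel": [0, 0, 0], "rotation": [0, 0, 0]}])

```text
t: 6.22
tcp_pos: [0.5318, 0.2551, 0.1214]
tool_rot: [0.63, 0.777, 0.001, 0.001]
force: [0.7, 0.5, -1.2]
finger_gap: 0.342
```

Run:
```python
from h import *
from scipy.spatial.transform import Rotation as R
im,c=snap('wrist','w4.png'); a,ca=snap('scene','s4.png');b,cb=snap('side','d4.png')
def crop(i,cc):
    u,v=map(int,proj(cc,[.53,.254,.08]));return cv2.resize(i[max(v-50,0):v+50,u-50:u+50],(400,400),interpolation=2)
cv2.imwrite('pics/c4.png',np.hstack([crop(a,ca),crop(b,cb)])[:,:,::-1])
s=manip.sense(); M=R.from_quat(s['tool_rot']).as_matrix(); print(s['t'],s['tcp_pos'],s['q'],np.degrees(np.arctan2(M[1,0],M[0,0])),s['force'],M[:,2])
```

```text
6.3667 [0.53172139 0.25563355 0.1219283 ] [2.58864663e-01 6.22816746e-01 1.62008013e+00 1.90468551e-05
 8.95397663e-01 4.99993412e-02] 101.96643749723903 [-1.2938538   0.69708427 -0.77781534] [ 3.18441978e-03  8.58631815e-04 -9.99994561e-01]
```

View pics/c4.png

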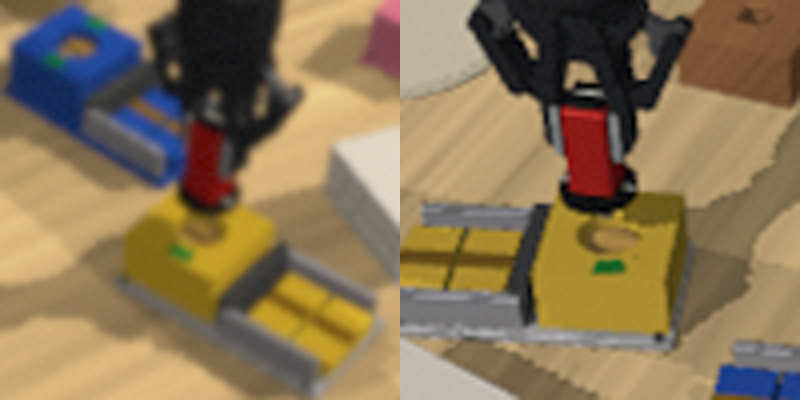

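The driver hangs upright above the recess in both views. A small correction, then a slow descent.

Call:
send_rows(motion=[{"gripper": 20, "travel": [-1, -1.2, 6], "rotation": [0, 0, 0]}, {"gripper": 20, "travel": [0, 0, 6], "rotation": [0, 0, 0]}, {"gripper": 20, "travel": [0, 0, 6], "rotation": [0, 0, 0]}, {"gripper": 20, "travel": [0, 0, 5], "rotation": [0, 0, 0]}, {"gripper": 20, "travel": [0, 0, 4], "rotation": [0, 0, 0]}, {"gripper": 20, "travel": [0, 0, 0], "rotation": [0, 0, 0]}, {"gripper": 20, "travel": [0, 0, 0], "rotation": [0, 0, 0]}])

```text
t: 6.95
tcp_pos: [0.5292, 0.2544, 0.0928]
tool_rot: [0.629, 0.777, -0.0, -0.0]
force: [-0.1, -0.6, -0.8]
finger_gap: 0.343
```

Run:
```python
from h import *
s=manip.sense(); print(s['t'],s['tcp_pos'],s['force'],s['ft_torque'])
```

```text
6.95 [0.52924082 0.25442757 0.09275114] [-0.07637536 -0.56355773 -0.81703411] [-0.03706519  0.02522678 -0.01643819]
```

Call:
send_rows(motion=[{"gripper": 20, "travel": [0, 0, 2], "rotation": [0, 0, 0]}, {"gripper": 20, "travel": [0, 0, 2], "rotation": [0, 0, 0]}, {"gripper": 20, "travel": [0, 0, 1.5], "rotation": [0, 0, 0]}, {"gripper": 20, "travel": [0, 0, 0], "rotation": [0, 0, 0]}, {"gripper": 20, "travel": [0, 0, 0], "rotation": [0, 0, 0]}])

```text
t: 7.37
tcp_pos: [0.5294, 0.2544, 0.0878]
tool_rot: [0.629, 0.777, -0.0, -0.0]
force: [-0.1, 1.0, -1.6]
finger_gap: 0.341
```

Run:
```python
from h import *
s=manip.sense(); print(s['t'],s['tcp_pos'],s['force'],s['ft_torque'])
```

```text
7.3667 [0.52944847 0.25442362 0.0877707 ] [-0.07073379  1.04413257 -1.64363903] [-0.06934485 -0.05995881  0.01255282]
```

Call:
send_rows(motion=[{"gripper": 20, "travel": [0, 0, 1], "rotation": [0, 0, 0]}, {"gripper": 20, "travel": [0, 0, 1], "rotation": [0, 0, 0]}, {"gripper": 20, "travel": [0, 0, 0], "rotation": [0, 0, 0]}])

```text
t: 7.62
tcp_pos: [0.5297, 0.2545, 0.0869]
tool_rot: [0.629, 0.777, 0.0, 0.0]
force: [-1.8, -1.3, 4.2]
finger_gap: 0.342
```

Run:
```python
from h import *
s=manip.sense(); print(s['t'],s['tcp_pos'],s['force'],s['ft_torque'])
```

```text
7.6167 [0.52965632 0.25451142 0.08694479] [-1.82515543 -1.33963749  4.16449581] [-0.10801179  0.23910565  0.06102719]
```

The collar is seated at TCP z 0.087, with contact force beginning. Turning clockwise.

Call:
send_rows(motion=[{"gripper": 20, "travel": [0, 0, 0], "rotation": [0, 0, 4]}, {"gripper": 20, "travel": [0, 0, 0], "rotation": [0, 0, 7]}, {"gripper": 20, "travel": [0, 0, 0], "rotation": [0, 0, 7]}, {"gripper": 20, "travel": [0, 0, 0], "rotation": [0, 0, 7]}, {"gripper": 20, "travel": [0, 0, 0], "rotation": [0, 0, 7]}, {"gripper": 20, "travel": [0, 0, 0], "rotation": [0, 0, 7]}, {"gripper": 20, "travel": [0, 0, 0], "rotation": [0, 0, 0]}, {"gripper": 20, "travel": [0, 0, 0], "rotation": [0, 0, 0]}])

```text
t: 8.28
tcp_pos: [0.5303, 0.2535, 0.087]
tool_rot: [0.852, 0.524, 0.0, 0.001]
force: [-0.3, -5.4, 5.3]
finger_gap: 0.341
```

Run:
```python
from h import *
from scipy.spatial.transform import Rotation as R
s=manip.sense(); M=R.from_quat(s['tool_rot']).as_matrix(); print(s['t'],s['tcp_pos'],s['force'],s['ft_torque'],s['q'],np.degrees(np.arctan2(M[1,0],M[0,0])))
```

```text
8.2833 [0.53034498 0.25349445 0.08695857] [-0.34390421 -5.41249355  5.2918192 ] [-0.90954398  0.04655016 -0.0628485 ] [ 0.2568799   0.67424817  1.64363639 -0.00259869  0.82234398  0.7265171 ] 63.19298535409895
```

Call:
send_rows(motion=[{"gripper": 20, "travel": [0, 0, 0], "rotation": [0, 0, 7]}, {"gripper": 20, "travel": [0, 0, 0], "rotation": [0, 0, 7]}, {"gripper": 20, "travel": [0, 0, 0], "rotation": [0, 0, 7]}, {"gripper": 20, "travel": [0, 0, 0], "rotation": [0, 0, 7]}, {"gripper": 20, "travel": [0, 0, 0], "rotation": [0, 0, 7]}, {"gripper": 20, "travel": [0, 0, 0], "rotation": [0, 0, 6.5]}, {"gripper": 20, "travel": [0, 0, 0], "rotation": [0, 0, 0]}, {"gripper": 20, "travel": [0, 0, 0], "rotation": [0, 0, 0]}])

```text
t: 8.95
tcp_pos: [0.5305, 0.2528, 0.087]
tool_rot: [0.982, 0.189, 0.001, 0.002]
force: [0.5, -7.3, 6.5]
finger_gap: 0.338
```

Run:
```python
from h import *
from scipy.spatial.transform import Rotation as R
im,c=snap('wrist','w5.png')
s=manip.sense(); M=R.from_quat(s['tool_rot']).as_matrix(); print(s['t'],s['tcp_pos'],s['force'],s['ft_torque'],s['q'],np.degrees(np.arctan2(M[1,0],M[0,0])))
```

```text
9.0 [0.53053444 0.25275372 0.08699066] [ 0.79775669 -6.55915703  5.86298374] [-1.39639238  0.01194329 -0.01599003] [ 0.25620654  0.67417507  1.64368866 -0.0043266   0.82254519  1.45056395] 21.736986360183735
```

View pics/w5.png

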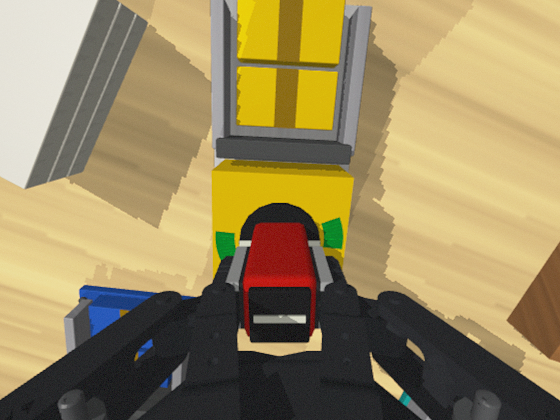

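The green marks now lie on both sides of the collar ticks, at (225,243) and (333,235). The guide hasn't moved. I'll relieve the small side load, open and lift off.

Call:
send_rows(motion=[{"gripper": 20, "travel": [-0.4, 0.9, 0], "rotation": [0, 0, 0]}, {"gripper": 20, "travel": [0, 0, 0], "rotation": [0, 0, 0]}, {"gripper": 80, "travel": [0, 0, 0], "rotation": [0, 0, 0]}, {"gripper": 80, "travel": [0, 0, 0], "rotation": [0, 0, 0]}, {"gripper": 80, "travel": [0, 0, 0], "rotation": [0, 0, 0]}, {"gripper": 80, "travel": [0, 0, 0], "rotation": [0, 0, 0]}, {"gripper": 80, "travel": [0, 0, 0], "rotation": [0, 0, 0]}, {"gripper": 80, "travel": [0, 0, 0], "rotation": [0, 0, 0]}, {"gripper": 80, "travel": [0, 0, 0], "rotation": [0, 0, 0]}])

```text
t: 9.75
tcp_pos: [0.5294, 0.2536, 0.0857]
tool_rot: [0.982, 0.187, -0.0, -0.0]
force: [1.0, 0.8, 0.5]
finger_gap: 0.938
```

Call:
send_rows(motion=[{"gripper": 80, "travel": [0, 0, -15], "rotation": [0, 0, 0]}, {"gripper": 80, "travel": [0, 0, -30], "rotation": [0, 0, 0]}, {"gripper": 80, "travel": [0, 0, -30], "rotation": [0, 0, 0]}, {"gripper": 80, "travel": [0, 0, -30], "rotation": [0, 0, 0]}, {"gripper": 80, "travel": [-10, 0, -20], "rotation": [0, 0, 0]}, {"gripper": 80, "travel": [-30, 0, 0], "rotation": [0, 0, 0]}, {"gripper": 80, "travel": [0, 0, 0], "rotation": [0, 0, 0]}, {"gripper": 80, "travel": [0, 0, 0], "rotation": [0, 0, 0]}])

```text
t: 10.42
tcp_pos: [0.4906, 0.2385, 0.2111]
tool_rot: [0.982, 0.187, -0.0, -0.0]
force: [0.4, -0.1, -0.1]
finger_gap: 0.936
```

Run:
```python
from h import *
w,cw=snap('wrist','w6.png'); b,cb=snap('side','d6.png')
def crop(i,cc,r):
    u,v=map(int,proj(cc,[.53,.254,.08]));return cv2.resize(i[max(v-r,0):v+r,u-r:u+r],(400,400),interpolation=2)
cv2.imwrite('pics/c6.png',np.hstack([crop(w,cw,90),crop(b,cb,50)])[:,:,::-1])
s=manip.sense();print(s['t'],s['tcp_pos'],s['finger_gap'],s['force'])
h=cv2.cvtColor(w[:,:,::-1].copy(),cv2.COLOR_BGR2HSV).astype(int)
u,v=map(int,proj(cw,[.53,.254,.08]));box=np.zeros(h.shape[:2],bool);box[v-70:v+70,u-70:u+70]=1
for nm,m in [('g',(h[...,0]>45)&(h[...,0]<85)&(h[...,1]>150)),('w',(h[...,1]<50)&(h[...,2]>140))]:
    n,l,st,ce=cv2.connectedComponentsWithStats((m&box).astype(np.uint8))
    for i in range(1,n):
        if st[i][4]<6: continue
        ys,xs=np.where(l==i)
        for z in ([.055] if nm=='g' else [.061,.131]):
            p=np.array([ray(cw,x,y,z)[:2]*1e3 for x,y in zip(xs,ys)]);d=np.linalg.svd(p-p.mean(0))[2][0]
            print(nm,z,st[i],p.mean(0).round(1),'dir',round(np.degrees(np.arctan2(d[1],d[0]))%180-180,1))
```

```text
10.5167 [0.49273434 0.23893936 0.21084165] 0.9362238472308939 [-0.26349284  0.21715021  0.82976335]
g 0.055 [308 134  13  21 213] [546.1 224. ] dir -150.8
g 0.055 [241 144  13  20 205] [513.6 283.3] dir -153.4
w 0.061 [236  81  11  91 162] [546.8 302.4] dir -162.9
w 0.131 [236  81  11  91 162] [550.1 293.9] dir -162.9
w 0.061 [256 149   6   4  22] [520.9 273.1] dir -77.6
w 0.131 [256 149   6   4  22] [530.4 271.7] dir -77.6
w 0.061 [268 159  27   5 102] [520.1 248.7] dir -66.7
w 0.131 [268 159  27   5 102] [529.8 253.1] dir -66.7
```

View pics/c6.png

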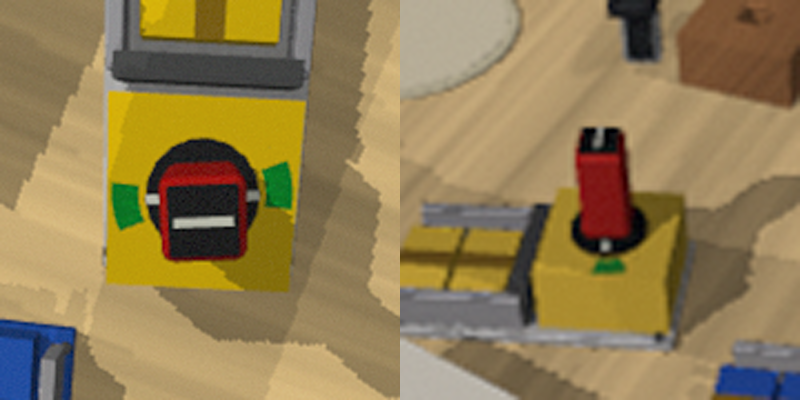

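The driver stands upright and seated. Its top is at (529.8, 253.1) mm against the screw axis at (529.8, 253.8). The blade points at -66.7°, so with the play the slot is at about -60 to -67°, against the mark middle at -61.4° ±14°.

```bash
python3 -c "
from h import *
print(manip.sign_off())"
```

```text
the job is handed in; nothing more can be done
None
```

I lifted the red screwdriver out of its stand and seated its blade in the yellow guide's slot. I then turned the screw clockwise to the green marks, let go, backed the gripper off and handed the job in at about 10.5 s.

- **Screw angle:** I could not see the slot directly, because the collar covers it. The blade points at -66.7°. With its play in the slot, the screw should be at about 1.37 to 1.49 rad, inside the marks' 1.15 to 1.65 span.
- **Driver:** It stands upright in the last wrist and side pictures, with its collar on the boss. Its top is within about 1 mm of the screw axis, and the gripper is clear with no contact force.
- **White guide:** I did not go near it, so its screw was not touched. I did not measure its angle afterwards.
- **Disagreements:** The wrist-camera position of the driver and the arm's own reading differed by about 2 mm, so I aimed between them. A side load of about 7 N built up during the turn, and I relieved it before letting go.

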